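Load the topping mill and take off its hopper cap

TASK

Get the nib mill ready for filling: stand the chocolate cup upright in the mill's open drawer, let go of it and slide the drawer fully shut. Then take the twist-off cap off the hopper - nobody remembers whether it loosens to the left or to the right, so try gently one way and then the other - lift it straight off and finish still holding it level in the gripper, with at least 5 cm between its underside and the rim it sat on. Leave the other things on the counter where they are.

Things in the scene. Friction and masses are not known exactly. Their poses are not given: they have to be found in the camera images.
- mill: Fixed mill: wooden base 124 (x) x 107 (y) x 48 mm high, on it a glass hopper 84 mm across, narrowing to the filling neck. Origin: on the hopper's axis at counter level. The base spans y = -45 to +62 mm; the drawer comes out of its +y face, towards the mill's +y. Position and yaw (pi +- 0.16, so the drawer opens to the robot's right) vary.
- drawer_floor (a point): Centre of the drawer's inner floor (upper face, 12 mm above the counter); moves with the drawer, axes as the mill's. Inside 96 (x) x 82 (y) mm; side walls 22 mm above the floor; front panel's top 43 mm above the counter. When out, the floor is clear of the base and open from above; keep the gripper's wide side along the mill's x, as the hopper is close on the -y side.
- drawer_knob (a point): Centre of the outer end face of the drawer's round steel knob (22 mm across, 12 mm long on a 14 mm stem), 26 mm above the counter and 26 mm out from the front panel. Push it along the mill's -y to shut the drawer.
- drawer (a joint): How far the drawer is out, m: 0 is fully shut against its stop (count it shut below 0.005), 0.09 fully out; starts at 0.078 to 0.088. Slides with about 1 N of friction and stays where it is left.
- cap: Dark wooden hopper cap, loose, about 90 g: round, 66 mm across, 21 mm high, with an upright bar grip on top, 48 mm long (cap's x), 12 mm thick (cap's y), from 21 to 50 mm above the origin. Origin: centre of its underside, 149 mm above the counter while on. Closed, the bar lies along the mill's x within 0.1 rad; play 2 mm, no rise on turning. Held high enough: origin at least 0.215 m up.
- neck (a point): Centre of the neck's rim, 165 mm above the counter, on the mill's axes; neck 42 mm across, under the cap. Its closure may be left- or right-handed: unseen, differs from start to start. The wrong way meets a hard stop after 0.15 to 0.4 rad; the right way runs free (under 0.2 N m), and the cap lifts straight off once turned 0.9 to 2.2 rad (aim for 1.1 to 1.6). Before that it catches.
- choc_cup: The only fluted chocolate cup, 36 x 37 x 28 mm high, standing on the counter at the robot's right; origin: centre of its underside, z axis up.
- choc_log: Bystander: chocolate log 19 x 42 x 16 mm; origin: centre of its underside. Leave it.
- nib_jar: Bystander: glass jar with a cork lid, 65 mm across, 110 mm high; origin: centre of its underside. Leave it.
- scoop: Bystander: steel sweet scoop with wooden handle, 42 x 138 x 21 mm; origin: centre of its underside. Leave it.
There are look-alikes about, which are no part of the job. Leave any blue or green look-alike of the cap alone.

How it is judged:
By the outcome, as a careful person would: the job done as asked, in the order asked, and still so for the second after the job is handed in, while the arm keeps its last pose, push and grip.
It also fails if it takes over 72 s, if anything falls off the work surface, if the arm or the gripper's body presses on something with over 40 N, if the wrist force passes 120 N, or if a joint passes its speed limit or range.

ROBOT

A 6-joint arm with a two-finger parallel gripper is mounted at the origin on a cart in front of the work surface, level with it; the furniture and walls round the work are solid. World frame = base frame: x ahead of the robot, y to its left, z up, the work surface at z = 0. Lengths are in m, angles in rad, forces in N, time in s.
With the tool pointing down it reaches from about 0.3 to 0.875 m from the base axis. Payload 4.2 kg.
Tool frame: the origin (TCP) lies at the very end of the fingers, on their centre line; the grasp point (between the pads) lies 19 mm behind it; z points along the fingers, y is the direction in which the jaws open and shut (so a half turn about z gives the same grasp; the last joint's range is limited). The gripper opens to 85 mm and grips with 20 to 120 N. Pads are 22 mm wide; open, the fingers measure 114 mm over their backs; the gripper's body (76 mm by 85 mm) begins 54 mm behind the grasp point. The pads swing forward as they close: fully open they stand 13 mm farther back than shut.
Start: joints at [1.113, 0.32, 1.565, -0, 1.257, -0.02], TCP at [0.244, 0.521, 0.231] pointing down, gripper open.
Joint ranges: [-3.11, 3.11], [-0.84, 2.01], [0.21, 2.61], [-1.34, 4.49], [0.05, 2.63], [-2.56, 2.56]. Speed limits (rad/s): [2.57, 2.57, 3.14, 3.14, 3.14, 3.14].

INTERFACE

Orientations are given as [roll, pitch, yaw] about the fixed x, y, z axes, in that order (R = Rz(yaw) Ry(pitch) Rx(roll)).
In Python, from station import get_state, optics, job gives the robot as it stands.
- The arm moves only by the tool jog_arm, never from a script. Its argument "motion" is a list of rows, each an object with "dp": the shift along the world's x, y, z in units of 40 mm (1.0 is 40 mm), a list of three; "roll": the turn about the world's z in units of 0.15 rad (1.0 is 0.15 rad). In form: [{"dp": [x, y, z], "roll": roll}, ...]. A call has 1 to 20 rows; each row shifts and turns the pose as measured when the row begins; what a row does not reach is not made up. A row lasts 1/10 s, in which the tool goes at most 50 mm and 8.59 degrees, less where a joint would pass 70% of its speed; a pose out of reach is approached as far as the arm can. A call with a number of a shift or a turn outside -1 to 1 is refused whole. A call with a gripper value outside its range is refused whole. "hand" is the opening, from -1 (shut) to 1 (fully open), set as the call begins (left out, the last holds). The fingers move at their own pace and stop on an object; "force" is the grip in N (left out, the last holds). Time passes only in rows, so rows that do not move let the fingers close. It gives the time, the measured TCP pose, the force and the opening at its end, in the units of the state.
- get_state(): the state, without advancing time (a new reading comes with each control period).
- optics.capture(name): name is "side" or "top" or "wrist"; returns (picture, depth): 400x640x3 uint8, red, green, blue; 400x640 float32, m along the optical axis (not along the pixel's ray), 0 where there is no reading.
- optics.camera_info(name): a dict with "fx", "fy", "cx", "cy" (pixels), "D" ([k1, k2, p1, p2, k3] as OpenCV has them; the pictures are not rectified), "eye" and "attitude" of the camera in the world. Camera axes: x right, y up, looking along -z (the intrinsics and any distortion apply to the point x, -y, -z); pixel columns grow to the right and rows downward; lengths in m; the calibration is good to about 2 mm. A picture is of the moment at which its call begins: read the wrist's pose just before it. camera_info takes no time and is no camera call; for the wrist camera it gives the pose at the moment of the call.
- job.finish_job(): hands the job in, once; it reports no verdict.
The state is a dict: "clock": time; "joint_pos": joint angles; "joint_velocities": joint speeds; "tau": joint torques, N m; "position": TCP position; "tcp_rot": TCP orientation; "wrist_force": force on the tool from outside, world axes, zero at the start; "torque": the same for the moment, N m; "grip_width": opening from 0.0 (shut) to 1.0 (fully open).
Only numpy, scipy, OpenCV 4.12 (cv2) and the standard library are available. Lean on these libraries where they do the work, as an engineer would, in place of code of your own. Each camera call takes 0.05 s, during which the arm holds its last target. There are 200 camera calls.

## Working session

There is one attempt and no reset: what is moved stays moved. The work goes in short steps, Python scripts to look and compute and a tool call to move; the robot and the scene stay as the last step left them, time stands still between calls to the robot, and variables do not carry over. Pictures are saved under pics/ and viewed, about 8 in all and at most 12, crops included, and the job is handed in when it is done.

Besides the shell and the picture viewer there is one more tool, called after "Emit:" as name([rows], argument=value, ...), one row to a line, values as JSON. jog_arm: Moves the arm, as the interface text tells. Shifts and turns lie within -1 to 1; 1 stands for 40 mm of shift or 0.15 rad of turn. Its arguments: {"type":"object","properties":{"motion":{"type":"array"},"hand":{"type":"number"},"force":{"type":"number"}},"required":["motion"]}

```bash
mkdir -p pics; ls
cat > h.py <<'E'
import numpy as np, cv2
from station import get_state, optics, job
def cap(n):
    info=optics.camera_info(n); im,d=optics.capture(n); return info,im,d
def rot(a):
    a=np.array(a,float)
    if a.shape==(3,3): return a
    from scipy.spatial.transform import Rotation as R
    if a.size==3: return R.from_euler('xyz',a).as_matrix()
    return R.from_quat(a).as_matrix()
def rays(info,px):
    K=np.array([[info['fx'],0,info['cx']],[0,info['fy'],info['cy']],[0,0,1.]])
    u=cv2.undistortPoints(np.array(px,float).reshape(-1,1,2),K,np.array(info['D'],float)).reshape(-1,2)
    return np.c_[u[:,0],-u[:,1],-np.ones(len(u))]@rot(info['attitude']).T
def plane(info,px,z):
    r=rays(info,px); e=np.array(info['eye']); return e+r*((z-e[2])/r[:,2])[:,None]
def deep(info,d,px):
    r=rays(info,px); e=np.array(info['eye']); q=np.array(px,int).reshape(-1,2)
    return e+r*d[q[:,1],q[:,0]][:,None]
def save(n,im): cv2.imwrite('pics/'+n+'.png',cv2.cvtColor(im,cv2.COLOR_RGB2BGR))
E
python3 - <<'E'
from h import *
for n in ('top','side'):
    i,im,d=cap(n); print(n,i); save(n+'0',im); np.savez(n+'0',im=im,d=d)
print(get_state())
E
```

```text
pics
top {'fx': 465.21893421018257, 'fy': 465.21893421018257, 'cx': 328.76295306136836, 'cy': 191.85826358622307, 'D': array([0.00515634, 0.        , 0.        , 0.        , 0.        ]), 'eye': array([ 0.33287222, -0.01021533,  1.5651632 ]), 'attitude': array([ 0.10146046,  0.00536219, -1.58713821])}
side {'fx': 406.3469279110729, 'fy': 406.3469279110729, 'cx': 320.72301028405843, 'cy': 197.92278412202754, 'D': array([0.00263219, 0.        , 0.        , 0.        , 0.        ]), 'eye': array([ 0.39071787, -1.18032018,  0.79274756]), 'attitude': array([ 1.05107647, -0.01321825, -0.07354326])}
{'clock': 0.1, 'joint_pos': array([ 1.11296172e+00,  3.20256027e-01,  1.56555265e+00,  2.40823990e-05,
        1.25741073e+00, -2.00123308e-02]), 'joint_velocities': array([-0.00086091, -0.00217769, -0.00309694, -0.00011033, -0.00035981,
       -0.00111214]), 'tau': array([-5.51164812e-04, -4.16409123e+01, -2.34705788e+01, -8.11114376e-06,
        4.82378266e-03,  9.04751346e-06]), 'position': array([0.24359274, 0.52038306, 0.23055193]), 'tcp_rot': array([-3.13996669e+00, -5.54456434e-05,  2.70376289e+00]), 'wrist_force': array([-0.19294186, -0.15515584, -0.42966236]), 'torque': array([ 0.01561633, -0.00070224,  0.01326212]), 'grip_width': 0.9954027648852006}
```

View pics/top0.png

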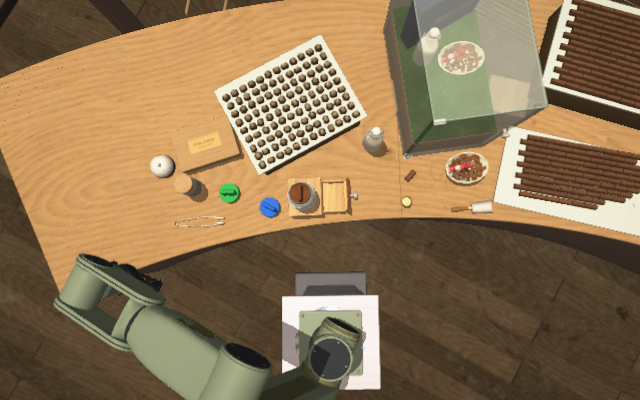

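View pics/side0.png

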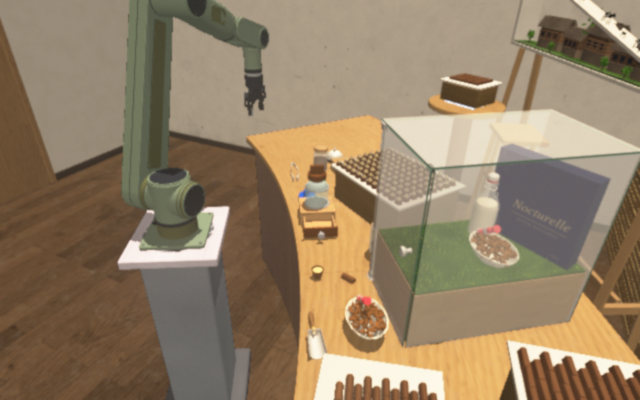

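Top view: the mill is at about (303,197), with its dark cap. The drawer is out to the right at (336,197) and the knob is at (354,196). Look-alikes:
- **Cup:** the cup is (406,202). It could be confused with the log (410,175), the bowl of sweets (467,167) or the tray pralines (290,105).
- **Cap:** the cap is (301,193). It could be confused with the blue one (270,207), the green one (229,193) or the jar's cork (184,184).

Next I'll check a close crop.

Run:
```python
from h import *
im=np.load('top0.npz')['im']
a=cv2.resize(im[165:230,250:430],None,fx=4.4,fy=4.4,interpolation=cv2.INTER_CUBIC)
s=np.load('side0.npz')['im']
b=cv2.resize(s[160:290,270:380],None,fx=2.2,fy=2.2,interpolation=cv2.INTER_CUBIC)
o=np.zeros((a.shape[0]+b.shape[0],a.shape[1],3),np.uint8);o[:a.shape[0]]=a;o[a.shape[0]:,:b.shape[1]]=b
save('crop1',o);print(o.shape)
z=np.load('top0.npz');d=z['d'];i=optics.camera_info('top')
hsv=cv2.cvtColor(im,cv2.COLOR_RGB2HSV)
for n,(u0,u1,v0,v1) in dict(cup=(396,418,192,212),knob=(348,362,188,204),drw=(318,352,176,216),base=(284,326,172,220)).items():
    g=np.array([(u,v) for v in range(v0,v1) for u in range(u0,u1)]);P=deep(i,d,g)
    lo=dict(cup=.012,knob=.015,drw=.02,base=.14)[n]
    m=(P[:,2]>lo)&(P[:,2]<.3);Q=P[m]
    print(n,m.sum(),Q.mean(0).round(4),Q.min(0).round(4),Q.max(0).round(4),g[m].mean(0))
print(deep(i,d,[(301,193),(312,214),(336,197),(354,196),(406,202),(380,215)]).round(4))
```

```text
(572, 792, 3)
cup 81 [ 0.4557 -0.2606  0.026 ] [ 0.438  -0.2854  0.0124] [ 0.4717 -0.2432  0.0362] [406.14814815 200.75308642]
knob 52 [ 0.4757 -0.0792  0.0374] [ 0.4502 -0.0948  0.0241] [ 0.4996 -0.0671  0.0494] [351.46153846 195.34615385]
drw 399 [ 0.4766 -0.0231  0.0402] [ 0.4152 -0.0781  0.0203] [0.5379 0.0317 0.0572] [334.4085213  195.30827068]
base 381 [0.4741 0.0831 0.1753] [0.4424 0.0516 0.1473] [0.5073 0.115  0.205 ] [299.41994751 192.47506562]
[[ 0.4728  0.0786  0.1718]
 [ 0.4158  0.0513  0.0465]
 [ 0.4732 -0.0284  0.014 ]
 [ 0.4736 -0.0877  0.0351]
 [ 0.4518 -0.2604  0.0233]
 [ 0.4113 -0.1756 -0.0019]]
```

View pics/crop1.png

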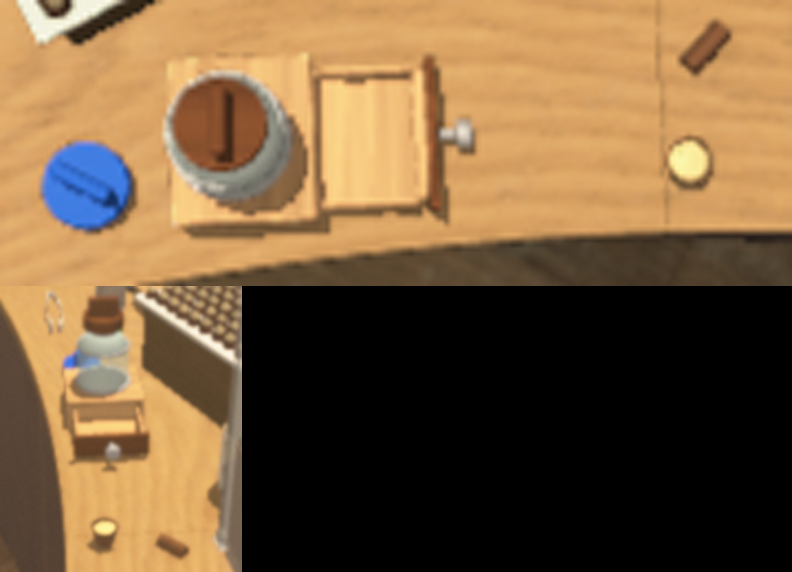

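The crop confirms the cup at (406.8,201.8): yellow filling, fluted wall, the only one. The dark cap sits on the hopper with its bar vertical in the image, along world x. Moving over the cup.

Emit:
jog_arm([
  {"dp": [0, 0, 1], "roll": 0},
  {"dp": [0.26, -1, 0.4], "roll": -0.4},
  {"dp": [0.26, -1, 0], "roll": -0.4},
  {"dp": [0.26, -1, 0], "roll": -0.4},
  {"dp": [0.26, -1, 0], "roll": -0.4},
  {"dp": [0.26, -1, 0], "roll": -0.4},
  {"dp": [0.26, -1, 0], "roll": -0.4},
  {"dp": [0.26, -1, 0], "roll": -0.4},
  {"dp": [0.26, -1, 0], "roll": -0.4},
  {"dp": [0.26, -1, 0], "roll": -0.4},
  {"dp": [0.26, -1, 0], "roll": -0.4},
  {"dp": [0.26, -1, 0], "roll": -0.4},
  {"dp": [0.26, -1, 0], "roll": -0.4},
  {"dp": [0.26, -1, 0], "roll": -0.4},
  {"dp": [0.26, -1, 0], "roll": -0.4},
  {"dp": [0.26, -1, 0], "roll": -0.4},
  {"dp": [0.26, -1, 0], "roll": -0.4},
  {"dp": [0.26, -1, 0], "roll": -0.4},
  {"dp": [0.26, -1, 0], "roll": -0.4},
  {"dp": [0, 0, 0], "roll": 0},
], hand=1, force=30)

```text
clock: 2.1
position: [0.4282, -0.2297, 0.2804]
tcp_rot: [-3.132, -0.0, 1.582]
wrist_force: [-0.6, 1.2, 0.5]
grip_width: 1.001
```

Run:
```python
from h import *
i,im,d=cap('wrist'); print(i['eye'],i['attitude'],i['fx'],i['D']); save('w1',im); np.savez('w1',im=im,d=d,info=i)
g=np.array([(u,v) for v in range(0,400,2) for u in range(0,640,2) if d[v,u]>0]);P=deep(i,d,g)
m=(P[:,2]>.02)&(P[:,2]<.04)&(np.hypot(P[:,0]-.456,P[:,1]+.261)<.035);Q=P[m];print(m.sum(),Q.min(0),Q.max(0),g[m].mean(0))
it=optics.camera_info('top')
c=plane(it,[(301.1,193.4)],.199)[0];k=plane(it,[(355.7,195.2)],.026)[0];print(c,k,np.arctan2(*(k-c)[:2]), plane(it,[(406.8,201.8)],.028))
```

```text
[ 0.42731455 -0.14784534  0.42392041] [-0.32054893  0.00819506  0.01072233] 276.40046866369664 [0.00943211 0.         0.         0.         0.        ]
103 [ 0.43855104 -0.27493481  0.02227499] [ 0.47391413 -0.24261108  0.03047909] [343.88349515 191.2038835 ]
[0.46886971 0.0765541  0.199     ] [ 0.47702204 -0.09381746  0.026     ] 3.0937788490282534 [[ 0.45204511 -0.26230815  0.028     ]]
```

View pics/w1.png

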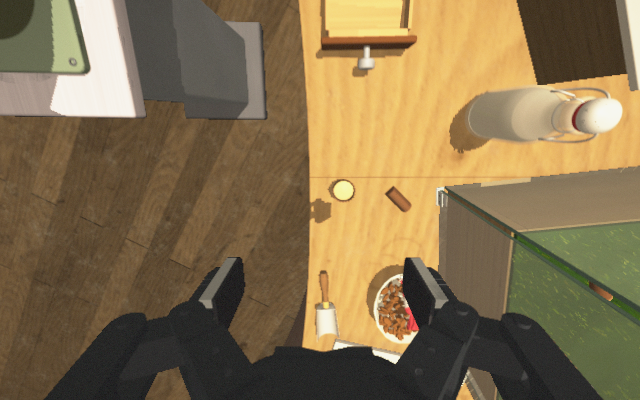

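Run:
```python
from h import *
z=np.load('w1.npz',allow_pickle=True);i=z['info'].item();im=z['im'];d=z['d']
h=cv2.cvtColor(im,cv2.COLOR_RGB2HSV)
def comp(m,box):
    u0,u1,v0,v1=box;k=np.zeros(m.shape,np.uint8);k[v0:v1,u0:u1]=m[v0:v1,u0:u1]
    c=max(cv2.findContours(k,cv2.RETR_EXTERNAL,cv2.CHAIN_APPROX_NONE)[0],key=cv2.contourArea);return c
print(h[190,343],h[198,398],h[190,365],h[42,370])
c=comp((h[...,2]>200)&(h[...,0]>22),(325,362,172,208));(x,y),r=cv2.minEnclosingCircle(c);print(x,y,r,plane(i,[(x,y),(x-r,y),(x+r,y),(x,y-r),(x,y+r)],.027).round(4))
c=comp(h[...,2]<140,(380,420,180,220));b=cv2.boxPoints(cv2.minAreaRect(c));print(b,plane(i,b,.012).round(4))
print('panel',plane(i,[(321,38),(416,38)],.043).round(4),'knob end',plane(i,[(359,63),(374,63),(366,69)],.026).round(4))
```

```text
[ 29  80 247] [ 14 160 179] [ 19 141 234] [ 13 181 134]
343.28570556640625 189.85714721679688 9.52987003326416 [[ 0.4552 -0.2565  0.027 ]
 [ 0.441  -0.2567  0.027 ]
 [ 0.4694 -0.2563  0.027 ]
 [ 0.4547 -0.242   0.027 ]
 [ 0.4557 -0.2713  0.027 ]]
[[384.50003 193.49998]
 [392.00003 185.99998]
 [410.50003 204.49998]
 [403.00003 211.99998]] [[ 0.5201 -0.2656  0.012 ]
 [ 0.5306 -0.2535  0.012 ]
 [ 0.5621 -0.283   0.012 ]
 [ 0.5517 -0.2956  0.012 ]]
panel [[ 0.4207 -0.0628  0.043 ]
 [ 0.535  -0.062   0.043 ]] knob end [[ 0.4698 -0.0868  0.026 ]
 [ 0.4891 -0.0866  0.026 ]
 [ 0.4792 -0.0937  0.026 ]]
```

Wrist view: the cup is at (343,190), the log at (398,198) is 65 mm or more clear in x, and the drawer front is at (368,40). Closing the jaws partway to miss the log, then descending.

Emit:
jog_arm([
  {"dp": [0.33, -0.36, -0.9], "roll": 0},
  {"dp": [0.32, -0.36, -0.9], "roll": 0},
  {"dp": [0, 0, -0.9], "roll": 0},
  {"dp": [0, 0, -0.9], "roll": 0},
  {"dp": [0, 0, -0.9], "roll": 0},
  {"dp": [0, 0, -0.9], "roll": 0},
  {"dp": [0, 0, 0], "roll": 0},
], hand=0.4)

```text
clock: 2.85
position: [0.4522, -0.2483, 0.0597]
tcp_rot: [-3.134, -0.005, 1.593]
wrist_force: [-0.8, 0.7, -0.2]
grip_width: 0.704
```

Emit:
jog_arm([
  {"dp": [0.05, -0.26, 0], "roll": -0.1},
  {"dp": [0, 0, 0], "roll": 0},
  {"dp": [0, 0, -0.45], "roll": 0},
  {"dp": [0, 0, -0.45], "roll": 0},
  {"dp": [0, 0, -0.4], "roll": 0},
  {"dp": [0, 0, 0], "roll": 0},
])

```text
clock: 3.45
position: [0.4618, -0.2621, 0.0178]
tcp_rot: [3.131, 0.005, 1.578]
wrist_force: [0.5, 0.1, 0.1]
grip_width: 0.695
```

Run:
```python
from h import *
i,im,d=cap('wrist'); save('w2',im)
```

```text
(no output)
```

View pics/w2.png

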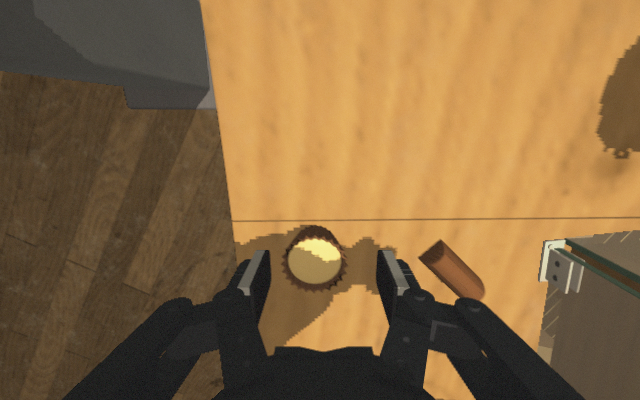

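Run:
```python
from h import *
i,im,d=cap('wrist'); s=get_state();print(s['position'],s['tcp_rot'],i['eye'],i['attitude'])
print(plane(i,[(315,259),(286,259),(344,259)],.027).round(4))
s=get_state();print(s['position'],s['tcp_rot'],s['joint_velocities'].round(3))
```

```text
[ 0.46291931 -0.26276554  0.01920411] [3.12785454 0.00727417 1.5784586 ] [ 0.45885351 -0.17975017  0.16181779] [-0.32783179 -0.01412608  0.00691836]
[[ 0.4568 -0.2574  0.027 ]
 [ 0.4408 -0.2574  0.027 ]
 [ 0.4728 -0.2575  0.027 ]]
[ 0.46291931 -0.26276554  0.01920411] [3.12785454 0.00727417 1.5784586 ] [ 0.001 -0.006  0.002  0.    -0.003  0.001]
```

Emit:
jog_arm([
  {"dp": [-0.16, 0.1, 0], "roll": 0},
  {"dp": [0, 0, -0.35], "roll": 0},
  {"dp": [0, 0, 0], "roll": 0},
  {"dp": [0, 0, 0], "roll": 0},
])

```text
clock: 3.95
position: [0.4581, -0.2597, 0.0104]
tcp_rot: [3.12, 0.012, 1.578]
wrist_force: [-0.0, -0.2, 0.1]
grip_width: 0.701
```

Emit:
jog_arm([
  {"dp": [-0.03, 0.03, -0.15], "roll": 0},
  {"dp": [0, 0, 0], "roll": 0},
])

```text
clock: 4.15
position: [0.4572, -0.2586, 0.0055]
tcp_rot: [3.118, 0.013, 1.578]
wrist_force: [-0.6, 0.4, 0.3]
grip_width: 0.698
```

Emit:
jog_arm([
  {"dp": [0, 0, 0], "roll": 0},
  {"dp": [0, 0, 0], "roll": 0},
  {"dp": [0, 0, 0], "roll": 0},
  {"dp": [0, 0, 0], "roll": 0},
], hand=-1, force=25)

```text
clock: 4.55
position: [0.4575, -0.2588, 0.006]
tcp_rot: [3.118, 0.013, 1.578]
wrist_force: [-0.0, -0.2, -0.0]
grip_width: 0.398
```

Emit:
jog_arm([
  {"dp": [0, 0, 0.5], "roll": 0},
  {"dp": [0, 0, 0.8], "roll": 0},
  {"dp": [0, 0, 0.8], "roll": 0},
  {"dp": [0, 0.6, 0.8], "roll": 0},
  {"dp": [0.1, 0.8, 0.3], "roll": 0},
  {"dp": [0.1, 0.8, 0], "roll": 0},
  {"dp": [0.1, 0.7, 0], "roll": 0},
  {"dp": [0.1, 0.5, 0], "roll": 0},
  {"dp": [0, 0, 0], "roll": 0},
])

```text
clock: 5.45
position: [0.4735, -0.1185, 0.1392]
tcp_rot: [3.115, 0.012, 1.575]
wrist_force: [0.7, 0.1, -0.8]
grip_width: 0.398
```

Run:
```python
from h import *
s=get_state();print(s['position'],s['tcp_rot'])
i,im,d=cap('wrist'); save('w3',im);np.savez('w3',im=im,d=d,info=i)
```

```text
[ 0.4734851  -0.11847703  0.13918114] [3.11530187 0.01204247 1.57483859]
```

View pics/w3.png

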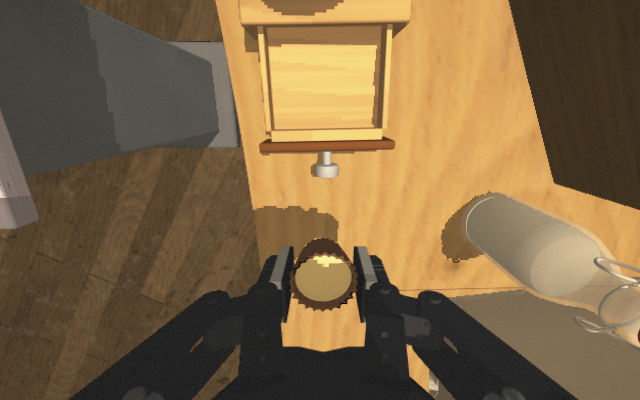

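Wrist view: the cup is held upright between the pads at (323,278). The drawer interior spans about (272–383, 40–130), the front panel is at row 145 and the knob at (326,171).

Run:
```python
from h import *
z=np.load('w3.npz',allow_pickle=True);i=z['info'].item();d=z['d']
print('panel top outer',plane(i,[(261,143),(393,141)],.043).round(4))
print('inner front sub-wall top',plane(i,[(271,130),(384,129)],.034).round(4))
print('sidewalls top',plane(i,[(260,26),(268,128),(390,26),(384,128)],.034).round(4))
print('base edge',plane(i,[(240,24),(410,22)],.048).round(4))
print('knob end',plane(i,[(315,171),(338,171),(326,177)],.026).round(4))
print('floor depth',deep(i,d,[(300,80),(350,80),(325,110),(325,60)]).round(4), deep(i,d,[(300,150),(350,146),(260,90),(386,90)]).round(4))
print('cup',deep(i,d,[(315,285),(323,290)]).round(4))
```

```text
panel top outer [[ 0.4223 -0.0624  0.043 ]
 [ 0.5342 -0.0606  0.043 ]]
inner front sub-wall top [[ 0.4299 -0.0524  0.034 ]
 [ 0.5279 -0.0514  0.034 ]]
sidewalls top [[ 0.4261  0.0248  0.034 ]
 [ 0.4275 -0.0507  0.034 ]
 [ 0.5266  0.0258  0.034 ]
 [ 0.5279 -0.0505  0.034 ]]
base edge [[0.4142 0.0225 0.048 ]
 [0.5378 0.025  0.048 ]]
knob end [[ 0.4676 -0.0901  0.026 ]
 [ 0.4893 -0.0901  0.026 ]
 [ 0.478  -0.0959  0.026 ]]
floor depth [[ 0.4549 -0.011   0.0136]
 [ 0.4993 -0.0107  0.0128]
 [ 0.4771 -0.036   0.0133]
 [ 0.4769  0.0052  0.0121]] [[ 0.4551 -0.068   0.0443]
 [ 0.4977 -0.0648  0.0429]
 [ 0.4168 -0.0187  0.0011]
 [ 0.5268 -0.0201  0.0357]]
cup [[ 0.4675 -0.1219  0.1587]
 [ 0.4717 -0.1249  0.159 ]]
```

Emit:
jog_arm([
  {"dp": [0.1, 0.65, 0], "roll": 0},
  {"dp": [0, 0.65, 0], "roll": 0},
  {"dp": [0, 0.65, 0], "roll": 0},
  {"dp": [0, 0.6, 0], "roll": 0},
  {"dp": [0, 0, 0], "roll": 0},
  {"dp": [0, 0, -0.6], "roll": 0},
  {"dp": [0, 0, -0.6], "roll": 0},
  {"dp": [0, 0, -0.4], "roll": 0},
  {"dp": [0, 0, 0], "roll": 0},
])

```text
clock: 6.4
position: [0.4792, -0.0245, 0.0733]
tcp_rot: [3.112, 0.018, 1.568]
wrist_force: [-0.4, -1.2, -0.2]
grip_width: 0.399
```

Emit:
jog_arm([
  {"dp": [-0.04, 0.24, 0], "roll": 0},
  {"dp": [0, 0, -0.5], "roll": 0},
  {"dp": [0, 0, -0.4], "roll": 0},
  {"dp": [0, 0, -0.2], "roll": 0},
  {"dp": [0, 0, 0], "roll": 0},
])

```text
clock: 6.9
position: [0.481, -0.0165, 0.0319]
tcp_rot: [3.104, 0.019, 1.564]
wrist_force: [0.3, -0.7, 0.5]
grip_width: 0.403
```

Emit:
jog_arm([
  {"dp": [-0.08, 0.03, -0.2], "roll": 0},
  {"dp": [0, 0, -0.1], "roll": 0},
  {"dp": [0, 0, 0], "roll": 0},
])

```text
clock: 7.2
position: [0.479, -0.0152, 0.021]
tcp_rot: [3.1, 0.019, 1.564]
wrist_force: [0.0, 0.4, -0.9]
grip_width: 0.401
```

Emit:
jog_arm([
  {"dp": [0, 0, -0.05], "roll": 0},
  {"dp": [0, 0, 0], "roll": 0},
])

```text
clock: 7.4
position: [0.4793, -0.0152, 0.0193]
tcp_rot: [3.099, 0.019, 1.564]
wrist_force: [-0.2, -0.7, 0.2]
grip_width: 0.401
```

Emit:
jog_arm([
  {"dp": [0, 0, 0], "roll": 0},
  {"dp": [0, 0, 0], "roll": 0},
  {"dp": [0, 0, 0.3], "roll": 0},
  {"dp": [0, 0, 0.5], "roll": 0},
  {"dp": [0, 0, 0.9], "roll": 0},
  {"dp": [0, -0.5, 0.9], "roll": 0},
  {"dp": [0, -1, 0], "roll": 0},
  {"dp": [0, -1, 0], "roll": 0},
  {"dp": [0, -1, 0], "roll": 0},
  {"dp": [0, 0, 0], "roll": 0},
], hand=0.1)

```text
clock: 8.4
position: [0.4801, -0.1598, 0.1298]
tcp_rot: [3.094, 0.023, 1.568]
wrist_force: [-0.9, -0.2, -1.1]
grip_width: 0.55
```

Run:
```python
from h import *
s=get_state();print(s['position'],s['tcp_rot'],s['joint_pos'])
i,im,d=cap('wrist'); save('w4',im);np.savez('w4',im=im,d=d,info=i)
```

```text
[ 0.48007066 -0.15976363  0.12977257] [3.09426881 0.02252651 1.56823783] [-0.34050691  0.27982125  1.90680923 -0.00705937  0.90285978 -0.33425362]
```

View pics/w4.png

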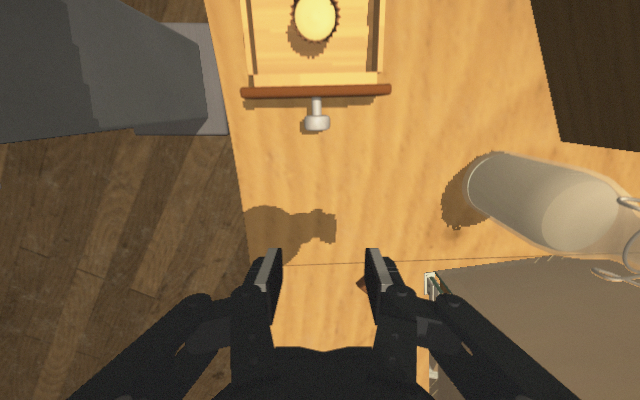

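The cup stands upright in the drawer at (316,18) and the knob is at (317,122). Closing the fingers and descending in front of the knob.

Emit:
jog_arm([
  {"dp": [-0.05, 0, -0.9], "roll": 0},
  {"dp": [0, 0, -0.9], "roll": 0},
  {"dp": [0, 0, -0.8], "roll": 0},
  {"dp": [0, 0, 0], "roll": 0},
], hand=-1)

```text
clock: 8.85
position: [0.4783, -0.1552, 0.0245]
tcp_rot: [3.091, 0.021, 1.569]
wrist_force: [-0.8, 0.0, 0.5]
grip_width: -0.0
```

Emit:
jog_arm([
  {"dp": [0, 0.6, -0.1], "roll": 0},
  {"dp": [0, 0.6, 0], "roll": 0},
  {"dp": [0, 0.4, 0], "roll": 0},
  {"dp": [0, 0.4, 0], "roll": 0},
  {"dp": [0, 0.4, 0], "roll": 0},
])

```text
clock: 9.35
position: [0.4803, -0.0545, 0.0252]
tcp_rot: [3.087, 0.022, 1.571]
wrist_force: [-0.2, -1.1, -0.8]
grip_width: -0.001
```

Emit:
jog_arm([
  {"dp": [-0.05, 0.3, 0], "roll": 0},
  {"dp": [0, 0.25, -0.05], "roll": 0},
  {"dp": [0, 0.15, 0], "roll": 0},
])

```text
clock: 9.65
position: [0.4797, -0.023, 0.0263]
tcp_rot: [3.082, 0.023, 1.575]
wrist_force: [0.1, -0.6, -1.2]
grip_width: -0.0
```

Emit:
jog_arm([
  {"dp": [0, 0.1, -0.1], "roll": 0},
  {"dp": [0, 0.1, 0], "roll": 0},
])

```text
clock: 9.85
position: [0.4808, -0.0217, 0.0247]
tcp_rot: [3.08, 0.039, 1.588]
wrist_force: [1.5, -31.2, -12.6]
grip_width: 0.0
```

Hard stop reached at 31 N, so the drawer is against its stop. Backing off and checking.

Emit:
jog_arm([
  {"dp": [0, -0.4, 0], "roll": 0},
  {"dp": [0, -0.8, 0], "roll": 0},
  {"dp": [0, -0.6, 0.5], "roll": 0},
  {"dp": [0, 0, 1], "roll": 0},
  {"dp": [0, 0, 1], "roll": 0},
  {"dp": [0, 0, 1], "roll": 0},
  {"dp": [0, 0, 1], "roll": 0},
  {"dp": [0, 0, 1], "roll": 0},
  {"dp": [0, 0, 1], "roll": 0},
  {"dp": [0, 0, 0.8], "roll": 0},
  {"dp": [0, 0, 0], "roll": 0},
], hand=1)

```text
clock: 10.95
position: [0.4773, -0.0968, 0.3292]
tcp_rot: [3.08, 0.036, 1.581]
wrist_force: [-0.6, 0.3, 0.2]
grip_width: 0.997
```

Run:
```python
from h import *
s=get_state();print(s['position'],s['tcp_rot'],s['joint_pos'].round(3))
i,im,d=cap('wrist'); save('w5',im);np.savez('w5',im=im,d=d,info=i)
```

```text
[ 0.47730425 -0.0968002   0.32923978] [3.08048147 0.03603025 1.58144319] [-0.209  0.095  1.615 -0.022  1.364 -0.217]
```

View pics/w5.png

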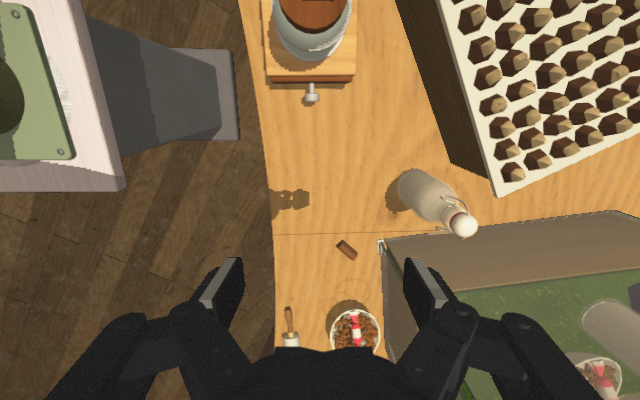

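Wrist view: the drawer is shut, with the panel flush at row 78 and the knob at (312,95). The cap is on at the top edge of the frame. Moving over the cap with the jaws turned to span the bar.

Emit:
jog_arm([
  {"dp": [0, 0.4, 0], "roll": 0.9},
  {"dp": [0, 0.4, 0], "roll": 0.9},
  {"dp": [0, 0.4, 0], "roll": 0.9},
  {"dp": [0, 0.4, 0], "roll": 0.9},
  {"dp": [0, 0.4, 0], "roll": 0.9},
  {"dp": [0, 0.4, 0], "roll": 0.9},
  {"dp": [0, 0.4, 0], "roll": 0.9},
  {"dp": [0, 0.4, 0], "roll": 0.9},
  {"dp": [0, 0.4, 0], "roll": 0.9},
  {"dp": [0, 0.4, 0], "roll": 0.9},
  {"dp": [0, 0.4, 0], "roll": 0.9},
  {"dp": [0, 0, 0], "roll": 0.5},
  {"dp": [0, 0, 0], "roll": 0},
])

```text
clock: 12.3
position: [0.4652, 0.0872, 0.3037]
tcp_rot: [3.103, -0.002, -3.081]
wrist_force: [0.2, -0.4, -0.2]
grip_width: 1.005
```

Run:
```python
from h import *
s=get_state();print(s['position'],s['tcp_rot'],s['joint_pos'].round(3))
i,im,d=cap('wrist'); save('w6',im);np.savez('w6',im=im,d=d,info=i);print(i['eye'])
g=np.array([(u,v) for v in range(0,400,2) for u in range(0,640,2) if d[v,u]>0]);P=deep(i,d,g)
m=(P[:,2]>.188)&(P[:,2]<.215)&(np.hypot(P[:,0]-.47,P[:,1]-.079)<.05);Q=P[m];print(m.sum(),Q.mean(0),Q.min(0),Q.max(0))
print(cv2.minAreaRect((Q[:,:2]*1000).astype(np.float32)))
m=(P[:,2]>.16)&(P[:,2]<.178)&(np.hypot(P[:,0]-.47,P[:,1]-.079)<.05);Q=P[m];print(cv2.minEnclosingCircle((Q[:,:2]*1000).astype(np.float32)))
```

```text
[0.46518245 0.08724362 0.30373192] [ 3.10256655e+00 -1.61810156e-03 -3.08068770e+00] [ 0.135  0.116  1.652  0.04   1.373 -1.505]
[0.38344208 0.07756099 0.4472566 ]
150 [0.47202914 0.08586208 0.19913823] [0.45041146 0.0801064  0.18800251] [0.49625735 0.09202156 0.20152707]
((473.4258117675781, 85.9644546508789), (46.08286666870117, 11.658968925476074), 2.654965877532959)
((474.4442443847656, 85.9515609741211), 32.84119415283203)
```

View pics/w6.png

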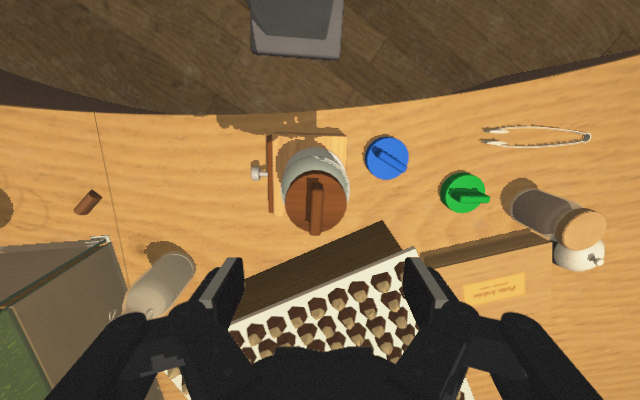

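Wrist view: the dark cap is at (316,203) with its bar along world x. The blue (387,158) and green (463,192) look-alikes are well clear. Approaching, then re-measuring from near.

Emit:
jog_arm([
  {"dp": [0.2, -0.03, -0.9], "roll": -0.1},
  {"dp": [0, 0, -0.8], "roll": 0},
  {"dp": [0, 0, -0.2], "roll": 0},
  {"dp": [0, 0, 0], "roll": 0},
])

```text
clock: 12.75
position: [0.4724, 0.085, 0.2243]
tcp_rot: [3.102, -0.003, -3.106]
wrist_force: [-0.1, 0.4, 0.2]
grip_width: 1.002
```

Run:
```python
from h import *
s=get_state();print(s['position'],s['tcp_rot'],s['joint_pos'].round(3))
i,im,d=cap('wrist'); save('w7',im);np.savez('w7',im=im,d=d,info=i);print(i['eye'])
g=np.array([(u,v) for v in range(0,400) for u in range(0,640) if d[v,u]>0]);P=deep(i,d,g)
m=(P[:,2]>.190)&(P[:,2]<.21)&(np.hypot(P[:,0]-.472,P[:,1]-.083)<.035);Q=P[m];print(m.sum(),Q.mean(0),Q.min(0),Q.max(0))
print(cv2.minAreaRect((Q[:,:2]*1000).astype(np.float32)))
```

```text
[0.47243357 0.08504243 0.22431017] [ 3.10235588 -0.00332656 -3.10597355] [ 0.128  0.174  1.783  0.043  1.184 -1.494]
[0.39071242 0.07739279 0.36797312]
1168 [0.47148515 0.08579165 0.1992123 ] [0.44990626 0.07985269 0.19048813] [0.49762004 0.09213735 0.20198703]
((473.7559509277344, 85.99938201904297), (12.101926803588867, 47.64413070678711), 89.39395904541016)
```

View pics/w7.png

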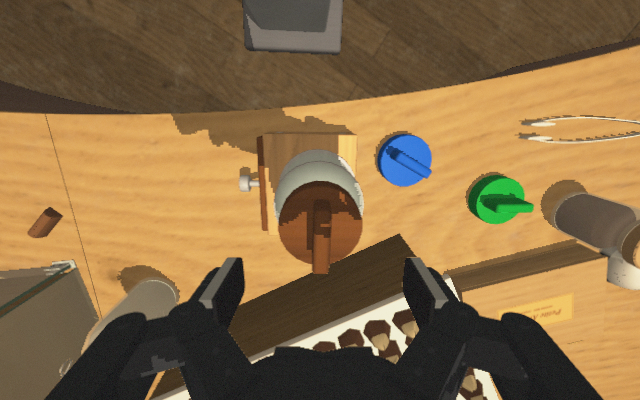

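Bar centre is (0.474, 0.086) with its top at 0.199, matching the 48×12 mm bar. Descending and gripping.

Emit:
jog_arm([
  {"dp": [0.03, 0.02, -0.4], "roll": -0.3},
  {"dp": [0, 0, -0.5], "roll": 0},
  {"dp": [0, 0, -0.2], "roll": 0},
  {"dp": [0, 0, 0], "roll": 0},
])

```text
clock: 13.2
position: [0.4778, 0.0861, 0.1858]
tcp_rot: [3.1, 0.009, 3.128]
wrist_force: [-0.4, 0.6, 0.1]
grip_width: 0.999
```

Emit:
jog_arm([
  {"dp": [-0.1, 0, -0.2], "roll": 0},
  {"dp": [0, 0, 0], "roll": 0},
])

```text
clock: 13.4
position: [0.4747, 0.0862, 0.1793]
tcp_rot: [3.1, 0.013, 3.128]
wrist_force: [-0.2, 0.1, 0.2]
grip_width: 1.002
```

Emit:
jog_arm([
  {"dp": [0, 0, 0], "roll": 0},
  {"dp": [0, 0, 0], "roll": 0},
  {"dp": [0, 0, 0], "roll": 0},
  {"dp": [0, 0, 0], "roll": 0},
  {"dp": [0, 0, 0], "roll": 0},
  {"dp": [0, 0, 0], "roll": 0},
], hand=-1, force=40)

```text
clock: 14.0
position: [0.476, 0.0861, 0.1818]
tcp_rot: [3.1, 0.017, 3.128]
wrist_force: [-1.0, -1.2, 3.2]
grip_width: 0.131
```

```bash
python3 -c "
from h import *
s=get_state();print(s['position'],s['tcp_rot'],s['joint_pos'].round(3),s['torque'],s['wrist_force'],s['grip_width'])"
```

```text
[0.47596637 0.08613971 0.18180991] [3.09974202 0.01737676 3.12767707] [ 0.13   0.205  1.86   0.045  1.054 -1.449] [-0.24219443  0.1729123  -0.04556973] [-0.97575381 -1.23420129  3.18779007] 0.13128959796183715
```

Emit:
jog_arm([
  {"dp": [0, 0, 0], "roll": -0.4},
  {"dp": [0, 0, 0], "roll": -0.4},
  {"dp": [0, 0, 0], "roll": -0.4},
])

```text
clock: 14.3
position: [0.4755, 0.084, 0.1816]
tcp_rot: [3.105, 0.017, 2.944]
wrist_force: [-0.8, -5.0, 2.2]
grip_width: 0.128
```

```bash
python3 -c "
from h import *
s=get_state();print(s['position'],s['tcp_rot'],s['joint_pos'].round(3),s['torque'],s['wrist_force'],s['grip_width'])"
```

```text
[0.47548494 0.08402336 0.18163891] [3.10511586 0.01694081 2.94367483] [ 0.132  0.202  1.864  0.034  1.048 -1.258] [-1.01463762  0.38220899  0.13494452] [-0.83797016 -4.99244608  2.23568378] 0.1281543355002251
```

Emit:
jog_arm([
  {"dp": [0, 0, 0], "roll": -0.4},
  {"dp": [0, 0, 0], "roll": -0.4},
])

```text
clock: 14.5
position: [0.4745, 0.0818, 0.1816]
tcp_rot: [3.111, 0.016, 2.822]
wrist_force: [0.1, 0.7, 2.1]
grip_width: 0.13
```

```bash
python3 -c "
from h import *
s=get_state();print(s['position'],s['tcp_rot'],s['joint_pos'].round(3),s['torque'],s['wrist_force'],s['grip_width'])"
```

```text
[0.47454258 0.08180568 0.18163746] [3.1108621  0.01635825 2.82243705] [ 0.133  0.2    1.867  0.024  1.047 -1.13 ] [-0.00498565  0.07522926  0.81229584] [0.09907192 0.69961009 2.06988342] 0.13023974932906546
```

Decreasing yaw met a stop: 0.81 N m after about 0.3 rad. Trying the other way.

Emit:
jog_arm([
  {"dp": [0, 0.05, 0], "roll": 0.4},
  {"dp": [0, 0.05, 0], "roll": 0.5},
  {"dp": [0, 0, 0], "roll": 0.5},
  {"dp": [0, 0, 0], "roll": 0.5},
  {"dp": [0, 0, 0], "roll": 0.5},
  {"dp": [0, 0, 0], "roll": 0.5},
  {"dp": [0, 0, 0], "roll": 0.5},
  {"dp": [0, 0, 0], "roll": 0.5},
])

```text
clock: 15.3
position: [0.4742, 0.0841, 0.1815]
tcp_rot: [3.115, 0.017, -2.852]
wrist_force: [0.0, 0.1, 1.7]
grip_width: 0.13
```

```bash
python3 -c "
from h import *
s=get_state();print(s['position'],s['tcp_rot'],s['joint_pos'].round(3),s['torque'],s['wrist_force'],s['grip_width'])"
```

```text
[0.47420578 0.08406445 0.18153016] [ 3.11519553  0.01680544 -2.85157706] [ 0.133  0.207  1.857  0.033  1.065 -1.744] [-0.07084456  0.14851911 -0.05415035] [0.02829777 0.14740174 1.7465536 ] 0.13019314476988145
```

Emit:
jog_arm([
  {"dp": [0, 0, 0], "roll": 0.6},
  {"dp": [0, 0, 0], "roll": 0.6},
  {"dp": [0, 0, 0], "roll": 0.6},
  {"dp": [0, 0, 0], "roll": 0.6},
  {"dp": [0, 0, 0], "roll": 0.6},
  {"dp": [0, 0, 0], "roll": 0.6},
  {"dp": [0, 0, 0], "roll": 0.6},
  {"dp": [0, 0, 0], "roll": 0},
])

```text
clock: 16.1
position: [0.4741, 0.084, 0.1816]
tcp_rot: [3.115, 0.016, -2.196]
wrist_force: [-0.7, 0.3, 1.1]
grip_width: 0.129
```

```bash
python3 -c "
from h import *
s=get_state();print(s['position'],s['tcp_rot'],s['joint_pos'].round(3),s['torque'],s['wrist_force'],s['grip_width'])"
```

```text
[0.47406335 0.08397637 0.18155243] [ 3.1145501   0.01623242 -2.19559875] [ 0.131  0.217  1.843  0.034  1.09  -2.402] [ 0.03558575 -0.00472333  0.01790973] [-0.68248632  0.33582524  1.11322676] 0.12936205659633157
```

Emit:
jog_arm([
  {"dp": [0, 0, 0], "roll": 0.6},
  {"dp": [0, 0, 0], "roll": 0},
  {"dp": [0, 0, 0.08], "roll": 0},
  {"dp": [0, 0, 0.08], "roll": 0},
], force=50)

```text
clock: 16.5
position: [0.4738, 0.084, 0.1876]
tcp_rot: [3.114, 0.016, -2.112]
wrist_force: [0.9, 0.3, -0.8]
grip_width: 0.13
```

```bash
python3 -c "
from h import *
s=get_state();print(s['position'],s['tcp_rot'],s['joint_pos'].round(3),s['torque'],s['wrist_force'],s['grip_width'])"
```

```text
[0.47375985 0.0840137  0.18763189] [ 3.11350093  0.01562514 -2.1120624 ] [ 0.132  0.213  1.832  0.033  1.109 -2.484] [-0.00231217 -0.07835139 -0.05506124] [ 0.93540156  0.31111671 -0.76059458] 0.1304351456266553
```

The cap came up 6 mm carrying only its own weight (about 0.8 N), so it is free. Lifting straight.

Emit:
jog_arm([
  {"dp": [0, 0, 0.3], "roll": 0},
  {"dp": [0, 0, 0.5], "roll": 0},
  {"dp": [0, 0, 0.5], "roll": 0},
  {"dp": [0, 0, 0.5], "roll": 0},
  {"dp": [0, 0, 0.5], "roll": 0},
  {"dp": [0, 0, 0.3], "roll": 0},
  {"dp": [0, 0, 0], "roll": 0},
  {"dp": [0, 0, 0], "roll": 0},
])

```text
clock: 17.3
position: [0.4725, 0.0841, 0.3013]
tcp_rot: [3.115, 0.017, -2.119]
wrist_force: [0.2, 0.5, 0.3]
grip_width: 0.124
```

Run:
```python
from h import *
s=get_state();print(s['position'],s['tcp_rot'],s['joint_pos'].round(3),s['wrist_force'],s['grip_width'])
i,a,d=cap('side'); j,b,e=cap('top'); k,w,_=cap('wrist')
A=cv2.resize(a[100:290,230:400],None,fx=2.2,fy=2.2,interpolation=cv2.INTER_CUBIC)
B=cv2.resize(b[150:240,200:440],None,fx=1.7,fy=1.7,interpolation=cv2.INTER_CUBIC)
W=cv2.resize(w,(400,250))
o=np.zeros((420,790,3),np.uint8);o[:A.shape[0],:A.shape[1]]=A;o[:B.shape[0],380:380+B.shape[1]]=B;o[160:410,380:780]=W;save('fin',o)
```

```text
[0.47246996 0.08407635 0.30127053] [ 3.11469625  0.01715606 -2.11945537] [ 0.132  0.134  1.637  0.031  1.381 -2.467] [0.21636896 0.54579766 0.31705321] 0.1236650384119711
```

View pics/fin.png

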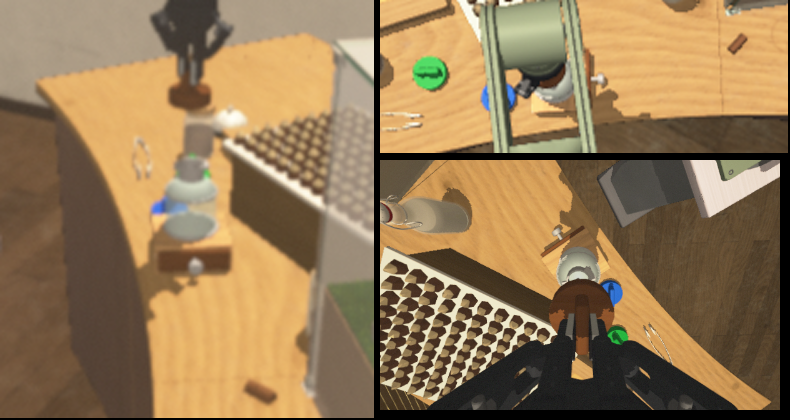

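Final views: the cap is in the jaws high above the bare neck, the drawer front is against the base, and the others are undisturbed. Checking the drawer closure numerically from saved picture w5.

Run:
```python
from h import *
for f,us in (('w3',(285,310,345,370)),('w5',(285,300,325,340))):
    z=np.load(f+'.npz',allow_pickle=True);i=z['info'].item();d=z['d'];im=z['im']
    r=range(135,156) if f=='w3' else range(62,92)
    for u in us:
        P=deep(i,d,[(u,v) for v in r]); print(f,u,[(round(p[1]*1000),round(p[2]*1000)) for p in P[::2]])
z=np.load('w5.npz',allow_pickle=True);i=z['info'].item()
print('knob w5',plane(i,[(305,99),(319,99),(312,104)],.026).round(4))
im=cv2.cvtColor(z['im'],cv2.COLOR_RGB2HSV);print(im[66:90,300].tolist())
```

```text
w3 285 [(-56, 35), (-58, 33), (-60, 34), (-62, 35), (-62, 44), (-64, 44), (-66, 44), (-67, 45), (-69, 44), (-77, 2), (-79, 1)]
w3 310 [(-56, 35), (-58, 35), (-60, 35), (-61, 40), (-62, 44), (-64, 44), (-65, 45), (-67, 44), (-75, 0), (-77, 0), (-79, 1)]
w3 345 [(-56, 36), (-58, 34), (-60, 34), (-60, 44), (-62, 44), (-64, 45), (-66, 44), (-67, 43), (-75, 1), (-77, 0), (-79, 1)]
w3 370 [(-56, 34), (-58, 35), (-60, 37), (-61, 43), (-62, 44), (-64, 43), (-65, 45), (-67, 45), (-75, 0), (-77, 0), (-79, 0)]
w5 285 [(39, 49), (37, 48), (34, 50), (32, 50), (29, 50), (27, 49), (24, 50), (23, 35), (20, 44), (17, 45), (15, 44), (14, 3), (12, 1), (9, 2), (6, 1)]
w5 300 [(39, 50), (37, 49), (35, 49), (32, 47), (30, 49), (27, 49), (25, 48), (23, 42), (20, 42), (18, 44), (15, 43), (15, 1), (12, 2), (9, 1), (6, 0)]
w5 325 [(40, 49), (38, 49), (35, 49), (33, 48), (30, 50), (28, 49), (26, 48), (23, 44), (21, 44), (18, 43), (16, 42), (15, 1), (13, 1), (10, 0), (7, 1)]
w5 340 [(41, 50), (38, 50), (36, 48), (33, 50), (31, 49), (28, 50), (26, 50), (24, 44), (21, 43), (19, 45), (16, 40), (16, 1), (13, 2), (10, 1), (7, 2)]
knob w5 [[ 0.4668 -0.0069  0.026 ]
 [ 0.4877 -0.0067  0.026 ]
 [ 0.4772 -0.0138  0.026 ]]
[[16, 141, 136], [16, 133, 140], [15, 139, 139], [16, 134, 137], [16, 147, 134], [16, 147, 187], [17, 144, 231], [17, 142, 232], [16, 146, 219], [15, 145, 155], [12, 164, 121], [13, 182, 143], [12, 180, 143], [13, 180, 143], [12, 171, 136], [13, 168, 102], [11, 151, 59], [16, 140, 89], [16, 137, 125], [17, 137, 128], [17, 141, 128], [17, 145, 127], [18, 142, 126], [17, 144, 167]]
```

The panel moved 83 mm and is flush with the base face to within about 2 mm. Handing in.

```bash
python3 -c "
from h import *
s=get_state();print(s['position'],s['grip_width']);print(job.finish_job())"
```

```text
[0.47224674 0.08403814 0.3003693 ] 0.12718867957013827
the job is handed in; nothing more can be done
None
```

The job is done and handed in at about 17.5 s on the robot's clock. The cup was stood upright in the drawer and released. The drawer was then pushed shut until it met its stop at 31 N. Decreasing yaw on the cap met a hard stop (0.8 N m after about 0.3 rad), so I turned it the other way by about 1.04 rad. It lifted off freely.

- **Drawer:** the front panel moved 83 mm and sits flush with the base to within about 2 mm.
- **Cap:** it is held in the jaws about 11 mm apart, on the 12 mm bar. Its underside is at about 0.268 m, about 10 cm above the rim.
- **Level:** the tool ended about 0.03 rad off vertical, because tilt built up over the moves and the jog commands could not correct it.
- **Turn angle:** 1.04 rad is just under the advised 1.1 to 1.6 rad, limited by the last joint's range, but the cap came off without catching.
- **Other things:** the log and the blue and green caps looked unmoved in the last pictures. The scoop and jar were not checked closely there, but the arm did not go near them.

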